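Put the barista tools back in their tray

ROBOT

A 6-joint arm with a two-finger parallel gripper is mounted at the origin on a cart in front of the work surface, level with it; the furniture and walls round the work are solid. World frame = base frame: x ahead of the robot, y to its left, z up, the work surface at z = 0. Lengths are in m, angles in rad, forces in N, time in s.
With the tool pointing down it reaches from about 0.3 to 0.775 m from the base axis. Payload 14.6 kg.
Tool frame: the origin (TCP) lies on the centre line of the jaws, within the pads' length; the fingertips stand ctrl.tips_ahead ahead of it and the grasp point (between the pads) lies 2 mm behind it (ctrl.tips_ahead is the distance from the TCP to the fingertips, in m); z points along the fingers, y is the line along which they close (so a half turn about z gives the same grasp; the last joint's range is limited). The gripper opens to 94 mm and grips with 3 to 60 N. Pads are 16 mm wide; open, the fingers measure 119 mm over their backs; the gripper's body (75 mm by 177 mm) begins 78 mm behind the grasp point.
Start: joints at [-1.286, 0.3, 1.521, -0, 1.321, -0.067], TCP at [0.19, -0.516, 0.222] pointing down, gripper open.
Joint ranges: [-3.03, 3.03], [-0.79, 2.21], [0.23, 2.52], [-1.04, 4.18], [0, 3.07], [-2.55, 2.55]. Speed limits (rad/s): [2.22, 2.22, 2.57, 3.14, 3.14, 3.14].

INTERFACE

Orientations are given as a 3x3 rotation matrix whose columns are the frame's x, y, z axes.
In Python, from plant import sensors, cams, finish_job, ctrl gives the robot as it stands.
- The arm moves only by the tool servo_tool, never from a script. Its argument "plan" is text: rows parted by semicolons, each of 4 numbers parted by spaces: the shift along the tool's x, y, z each as a share of 500 mm, from -1 to 1, then the turn about the tool's z as a share of 0.5 rad, from -1 to 1. In form: x y z yaw; .... A call has exactly 8 rows; each row is the pose to reach, as a shift and turn from the pose commanded when the call began, along the tool's axes at that moment; what a row does not reach only later rows make up. A row lasts 1/10 s, in which the tool goes at most 50 mm and 8.59 degrees, less where a joint would pass 70% of its speed; a pose out of reach is approached as far as the arm can. A call with a number of a shift or a turn outside -1 to 1 is refused whole. A call with a gripper value outside its range is refused whole. "fingers" is the closure, from 0 (fully open) to 1 (shut), set as the call begins (left out, the last holds). The fingers move at their own pace and stop on an object; "force" is the grip in N (left out, the last holds). Time passes only in rows, so rows that repeat a pose let the fingers close, or fill a call up. It gives the time, the measured TCP pose, the force, the opening and the grip force at its end, in the units of the state.
- sensors.get_state(): the state, without advancing time (a new reading comes with each control period).
- cams.capture(name): name is "scene" or "top" or "wrist"; returns a dict with "img" (480x640x3 uint8, red, green, blue), "camera_matrix" (3x3 intrinsics, pixels), "distortion" ([k1, k2, p1, p2, k3] as OpenCV has them; the pictures are not rectified), "world_from_camera" (4x4, takes a point from camera to world coordinates). Camera axes: x right, y down, z forward; pixel columns grow to the right and rows downward; lengths in m; the calibration is good to about 2 mm. A picture is of the moment at which its call begins. There is no depth.
- finish_job(): hands the job in; it is judged then, once.
The state is a dict: "time": time; "joint_pos": joint angles; "joint_velocities": joint speeds; "joint_torque": joint torques, N m; "eef_pos": TCP position; "ee_rot": TCP orientation; "contact_force": force on the tool from outside, world axes, zero at the start; "torque": the same for the moment, N m; "opening": finger opening in m; "grip_force": force on a finger pad.
Only numpy, scipy, OpenCV 4.12 (cv2) and the standard library are available. Lean on these libraries where they do the work, as an engineer would, in place of code of your own. Each camera call takes 0.05 s, during which the arm holds its last target. There are 200 camera calls.

TASK

Put the four coffee tools back in the wooden tool tray: the tamper upright in the black rubber holder, the steel dosing cup upright in the steel holder, the needle tool upright in the pale wooden holder with the narrow well, and the brush lying flat in the long dark trough, well within its ends. The white espresso cup and the shallow steel filter basket do not belong in the tray: leave them standing where they are.

Things in the scene. Friction and masses are not known exactly. Their poses are not given: they have to be found in the camera images.
- tamper: Coffee tamper to be put away: turned rosewood (dark red-brown) bulb handle on a round steel base. 58 diameter at the base (22 high), 90 high overall; the bulb, gripped about 72 above the underside, is about 37 wide. 0.34 to 0.5 kg. Round. Origin: centre of the underside, z up. Sizes in mm.
- dosing_cup: Dosing cup to be put away: plain open steel cup with no handle, rolled rim. 60 diameter at the rim, about 50 at the foot, 60 high, hollow, 0.1 to 0.16 kg. Can be gripped from above across its outside, just below the rim (46 above the underside, 59 wide). Round. Origin: centre of the underside, z up. Sizes in mm.
- needle_tool: Needle stirring tool to be put away, with its stand as one piece: a pale wooden disc foot (36 diameter), thin needles, and a turned dark red-brown wooden knob on top, gripped about 80 above the underside (about 26 wide there). 96 high (mm), 0.06 kg. Round; slimmer than the tamper, which has a steel foot. Origin: centre of the underside, z up.
- grounds_brush: Counter brush to be put away: wooden handle with dark bristles at one end, lying on its side. 162 long along its own y, 30 wide (x) over the bristles, 24 high; within 40 of its middle it can be gripped across x (about 19 wide). 0.05 kg. Origin: middle of its length, underside, z up. Sizes in mm.
- tamper_holder: Low round holder of black rubber, for the tamper; fixed in the wooden tool tray. Outer diameter 93 mm, 20 high; well 74 in diameter, 14 deep, straight walls. One of three in a row, 97 apart, in any order. Origin: centre of underside, z up; well floor at z +6, rim at +20. x points across the tray, away from the brush trough (fingers best open along x); y along the row.
- cup_holder: Low round holder of bright steel, for the dosing cup; fixed in the wooden tool tray. Outer diameter 93 mm, 20 high; well 70 in diameter, 14 deep, straight walls. One of three in a row, 97 apart, in any order. Origin: centre of underside, z up; well floor at z +6, rim at +20. x points across the tray, away from the brush trough (fingers best open along x); y along the row.
- needle_holder: Low round holder of pale wood, narrow well, for the needle tool; fixed in the wooden tool tray. Outer diameter 93 mm, 20 high; well 52 in diameter, 14 deep, straight walls. One of three in a row, 97 apart, in any order. Origin: centre of underside, z up; well floor at z +6, rim at +20. x points across the tray, away from the brush trough (fingers best open along x); y along the row.
- brush_trough: A shallow long open trough of dark wood, in mm 54 x 204 outside, 12 high, walls and floor 4 thick (inside 46 x 196, 8 deep), fixed in the wooden tool tray in front of the row of round holders. Origin: centre of its underside, z up; its length is along its y; its floor is at z = +4, its rim at z = +12. The brush may lie in it either way round.
- espresso_cup: White china espresso cup with one ear, 63 x 82 x 56 mm high. It does not belong in the tool tray and must stay where it stands. Loose. Origin: under the middle of cup and ear (the ear points to -y, the bowl's middle is 10 toward +y), z up.
- filter_basket: Shallow steel filter basket, round with a flat rim, 67 mm diameter, 25 high. It does not belong in the tool tray and must stay where it stands. Loose, 35 g. Origin: centre of the underside, z up.
Not all that is in view belongs to the job. There is more than one size of the grounds_brush; the job needs the largest. Several things look just like the needle_tool: the one meant starts nearest to the robot's base.

How it is judged:
By the outcome, as a careful person would: the job done as asked, in the order asked, and still so for the second after the job is handed in, with the robot touching nothing.
It also fails if it takes over 99 s, if anything falls off the work surface, if the arm or the gripper's body presses on something with over 40 N, if the wrist force passes 120 N, or if a joint passes its speed limit or range.

## Working session

There is one attempt and no reset: what is moved stays moved. The work goes in short steps, Python scripts to look and compute and a tool call to move; the robot and the scene stay as the last step left them, time stands still between calls to the robot, and variables do not carry over. Pictures are saved under pics/ and viewed, at most 14 in all, crops included, and the job is handed in when it is done.

Besides the shell and the picture viewer there is one more tool, called after "Call:" by a JSON object that holds its "api" and its "payload". servo_tool: Moves the arm, as the interface text tells. Its arguments: {"type":"object","properties":{"plan":{"type":"string"},"fingers":{"type":"number"},"force":{"type":"number"}},"required":["plan"]}

```bash
mkdir -p pics; python3 - <<'E'
from plant import sensors,cams,ctrl
import cv2,pickle
s=sensors.get_state();print(s['time'],s['eef_pos'],s['ee_rot'],s['opening'],ctrl.tips_ahead)
d={}
for n in('top','scene'):
    c=cams.capture(n);d[n]=c;cv2.imwrite(f'pics/{n}0.png',c['img'][:,:,::-1]);print(n,c['camera_matrix'],c['distortion'],c['world_from_camera'])
pickle.dump(d,open('c0.pkl','wb'))
E
```

```text
0.0 [ 0.18945388 -0.5160872   0.22190377] [[ 9.38755172e-01  3.44584710e-01 -3.22805340e-04]
 [ 3.44584854e-01 -9.38754542e-01  1.08995750e-03]
 [ 7.25477111e-05 -1.13443707e-03 -9.99999354e-01]] 0.09386954646252293 0.017
top [[588.69596368   0.         321.4419489 ]
 [  0.         588.69596368 242.56633594]
 [  0.           0.           1.        ]] [-0.1121709  0.         0.         0.         0.       ] [[-0.02761628 -0.98270547  0.18310464  0.22761916]
 [-0.99957212  0.02891418  0.00442185 -0.00239077]
 [-0.0096397  -0.18290418 -0.98308348  1.49695012]
 [ 0.          0.          0.          1.        ]]
scene [[474.38568545   0.         321.40824979]
 [  0.         474.38568545 246.03065641]
 [  0.           0.           1.        ]] [0.03751317 0.         0.         0.         0.        ] [[ 0.55417192 -0.43651034  0.70876809 -0.33233616]
 [-0.8323938  -0.2867695   0.47421917 -0.59863066]
 [-0.0037485  -0.85277311 -0.5222681   0.66289886]
 [ 0.          0.          0.          1.        ]]
```

View pics/top0.png

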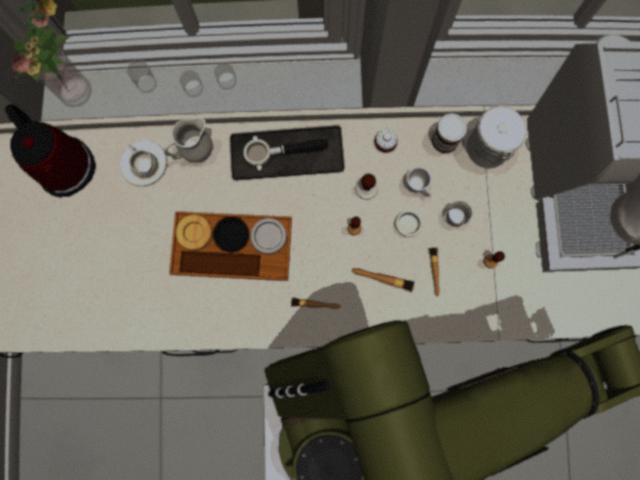

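View pics/scene0.png

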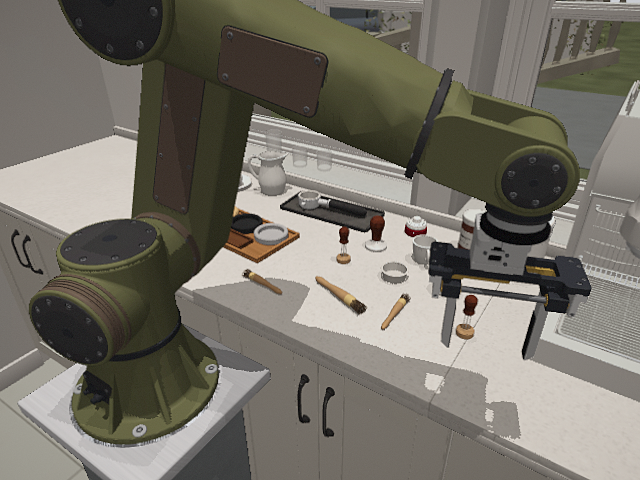

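The top view shows the tray at (231,246) with holders pale (193,232), black (231,234) and steel (268,236), and the trough at (220,263). The tamper is at (368,185). Needle tools stand at (354,226) and (493,260), and brushes lie at (382,279), the largest, (435,271) and (316,303). The basket is at (408,223), the espresso cup at (417,180), and the dosing cup probably at (457,214). I'll measure these on an enlarged crop.

```bash
cat > h.py <<'E'
import numpy as np,cv2,pickle
def ray(c,uv):
    p=cv2.undistortPoints(np.float64(uv).reshape(-1,1,2),c['camera_matrix'],np.float64(c['distortion'])).reshape(-1,2)
    T=c['world_from_camera'];return T[:3,3],np.c_[p,np.ones(len(p))]@T[:3,:3].T
def at(c,uv,z):
    o,d=ray(c,uv);return o+d*((z-o[2])/d[:,2])[:,None]
def proj(c,P):
    T=np.linalg.inv(c['world_from_camera']);r,_=cv2.Rodrigues(T[:3,:3])
    return cv2.projectPoints(np.float64(P).reshape(-1,1,3),r,T[:3,3],c['camera_matrix'],np.float64(c['distortion']))[0].reshape(-1,2)
E
python3 - <<'E'
from h import *
d=pickle.load(open('c0.pkl','rb'));c=d['top']
im=c['img'][130:320,165:515,::-1];cv2.imwrite('pics/crop.png',cv2.resize(im,None,fx=2.28,fy=2.28,interpolation=cv2.INTER_CUBIC))
for n,u,z in [('tamper',(368,180),.08),('nA',(354.5,222),.085),('nB',(498,257),.085),('nAfoot',(354,230),.0),('nBfoot',(490,263),0),('cup',(457,214),.06),('basket',(407,223),.025),('brush',(383,279),.012),('pale',(193,232),.03),('black',(231,234),.03),('steel',(268,236),.03),('trough',(220,263),.02)]:
    p=at(c,u,z)[0];print(n,p.round(3),np.hypot(*p[:2]).round(3))
E
```

```text
tamper [ 0.647 -0.117  0.08 ] 0.658
nA [ 0.54  -0.079  0.085] 0.545
nB [ 0.442 -0.427  0.085] 0.614
nAfoot [ 0.537 -0.081  0.   ] 0.543
nBfoot [ 0.44 -0.43  0.  ] 0.615
cup [ 0.558 -0.339  0.06 ] 0.653
basket [ 0.546 -0.216  0.025] 0.588
brush [ 0.406 -0.149  0.012] 0.432
pale [0.538 0.332 0.03 ] 0.632
black [0.53  0.234 0.03 ] 0.579
steel [0.522 0.14  0.03 ] 0.54
trough [0.457 0.264 0.02 ] 0.528
```

View pics/crop.png

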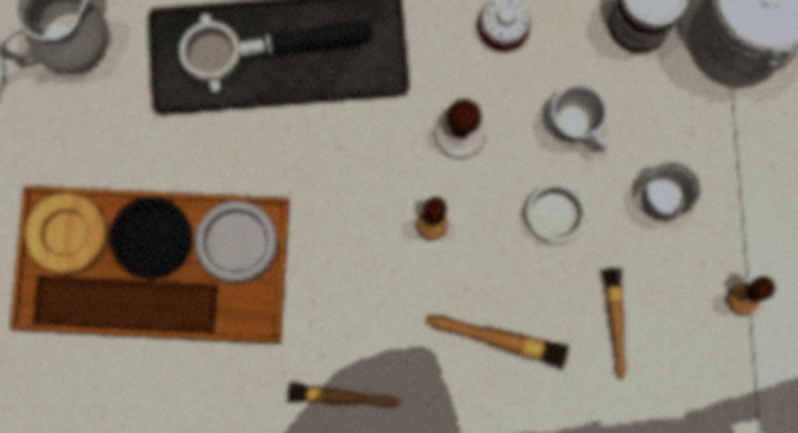

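The crop confirms these identities. Needle A at radius 0.545 is nearer the base than B at 0.615, and the largest brush runs from crop (430,320) to (565,355). Next I'll refine the centres with masks.

```bash
python3 - <<'E'
from h import *
d=pickle.load(open('c0.pkl','rb'));c=d['top'];im=c['img'];hsv=cv2.cvtColor(im,cv2.COLOR_RGB2HSV);H,S,V=[hsv[:,:,i].astype(int) for i in range(3)]
def blob(m,box):
    x0,y0,x1,y1=box;k=np.zeros(m.shape,np.uint8);k[y0:y1,x0:x1]=m[y0:y1,x0:x1]
    n,l,s,ce=cv2.connectedComponentsWithStats(k);i=1+np.argmax(s[1:,4]);return (l==i).astype(np.uint8),ce[i],s[i]
def show(n,m,box,z):
    b,ce,s=blob(m,box);ct=max(cv2.findContours(b,0,2)[0],key=cv2.contourArea);r=cv2.minAreaRect(ct);w=at(c,r[0],z)[0]
    q=at(c,cv2.boxPoints(r),z);e=[np.hypot(*(q[1]-q[0])[:2]),np.hypot(*(q[2]-q[1])[:2])]
    L=(q[1]-q[0]) if e[0]>e[1] else q[2]-q[1]
    print(n,ce.round(1),s[4],'rect',w[:2].round(4),'cen',at(c,ce,z)[0][:2].round(4),'size',np.round(e,3),'ang',np.degrees(np.arctan2(L[1],L[0])).round(1)%180)
red=((H<10)|(H>172))&(S>110)&(V<130)
show('tamper bulb',red,(355,170,380,200),.072)
show('needle knob',red,(345,214,364,240),.083)
show('black',V<45,(205,210,250,252),.03)
show('pale',(H>14)&(H<28)&(V>140)&(S>90),(170,210,213,252),.03)
show('steel',(S<60)&(V>90),(249,215,290,256),.03)
print('trough col',hsv[263,[185,200,220,250]],'tray',hsv[270,275],'tab',hsv[255,330],'handle',hsv[[274,279],[365,383]],'cup',hsv[[207,214,222],457])
show('trough',(V<75),(172,251,268,277),.02)
show('tray',(S>110),(165,205,296,285),.008)
show('brush',(S>90)|(V<80),(348,262,418,295),.012)
show('brush handle',(S>90),(348,262,418,295),.012)
show('dose',(V<120)|((S<25)&(V>150)),(438,196,476,232),.06)
show('basket',(V<120)|(S<25),(390,205,425,242),.02)
E
```

```text
tamper bulb [367.9 181.1] 135 rect [ 0.6456 -0.1173] cen [ 0.6466 -0.117 ] size [0.03  0.034] ang 177.4
needle knob [355.  221.8] 62 rect [ 0.54   -0.0799] cen [ 0.5405 -0.0799] size [0.02 0.02] ang 177.7
black [230.7 233.9] 964 rect [0.5299 0.2343] cen [0.5301 0.2352] size [0.087 0.089] ang 43.5
pale [192.9 231.8] 869 rect [0.5394 0.3338] cen [0.5387 0.3329] size [0.086 0.086] ang 0.5
steel [268.  235.5] 974 rect [0.5231 0.1397] cen [0.5232 0.1396] size [0.087 0.091] ang 179.1
trough col [[ 12 202  62]
 [ 12 220  59]
 [ 10 199  59]
 [  8 206  63]] tray [ 13 204 119] tab [ 25  27 168] handle [[ 14 158 134]
 [ 14 169 134]] cup [[ 19  25  83]
 [109  16 179]
 [107  14 165]]
trough [219.8 262.8] 1659 rect [0.4603 0.2651] cen [0.4578 0.2647] size [0.061 0.205] ang 85.5
tray [223.4 249.5] 5461 rect [0.5044 0.2401] cen [0.4943 0.2576] size [0.167 0.312] ang 85.2
brush [386.6 279.1] 431 rect [ 0.4092 -0.1479] cen [ 0.4051 -0.1585] size [0.024 0.159] ang 72.2
brush handle [384.9 278.6] 401 rect [ 0.4075 -0.146 ] cen [ 0.4064 -0.1542] size [0.022 0.156] ang 74.1
dose [456.9 213.6] 526 rect [ 0.5604 -0.339 ] cen [ 0.5594 -0.3387] size [0.072 0.063] ang 119.3
basket [409.  220.7] 598 rect [ 0.5533 -0.2234] cen [ 0.5534 -0.2226] size [0.081 0.08 ] ang 92.9
```

```bash
cat > go.py <<'E'
import sys,numpy as np
from plant import sensors
s=sensors.get_state();R=np.array(s['ee_rot']);p=np.array(s['eef_pos'])
x,y,z,psi=map(float,sys.argv[1:5])
d=R.T@(np.array([x,y,z])-p)
a=np.arctan2(R[1,0],R[0,0]);t=-(np.radians(psi)-a)
print('t',round(s['time'],2),'pos',p.round(4),'psi',np.degrees(a).round(1),'shares',(d/.5).round(4),'yaw',round(t/.5,3),'F',np.round(s['contact_force'],1),'open',round(s['opening'],4))
E
python3 go.py .646 -.117 .2 85
```

```text
t 0.1 pos [ 0.1894 -0.5161  0.222 ] psi 20.2 shares [ 1.1322 -0.4347  0.0445] yaw -2.264 F [ 0.2 -0.8  0.5] open 0.0943
```

Call:
{"api": "servo_tool", "payload": {"plan": "0.1 -0.04 0 -0.12; 0.19 -0.075 0 -0.24; 0.28 -0.11 0 -0.36; 0.37 -0.145 0 -0.5; 0.46 -0.18 0 -0.65; 0.55 -0.215 0 -0.8; 0.62 -0.24 0 -0.9; 0.65 -0.25 0 -1", "fingers": 0, "force": 25}}

```text
time: 0.9
eef_pos: [0.4532, -0.2848, 0.2221]
ee_rot: [[0.655, 0.756, -0.0], [0.756, -0.655, 0.0], [0.0, -0.001, -1.0]]
contact_force: [-0.4, -0.2, 0.1]
opening: 0.0941
grip_force: 0.0
```

```bash
python3 go.py .646 -.117 .2 85
```

```text
t 0.9 pos [ 0.4532 -0.2848  0.2221] psi 49.1 shares [0.5061 0.0716 0.0443] yaw -1.253 F [-0.4 -0.2  0.1] open 0.0941
```

Call:
{"api": "servo_tool", "payload": {"plan": "0.1 0.014 0.01 -0.15; 0.19 0.03 0.02 -0.3; 0.28 0.04 0.03 -0.45; 0.37 0.052 0.044 -0.6; 0.44 0.062 0.044 -0.75; 0.49 0.07 0.044 -0.9; 0.506 0.072 0.044 -1; 0.506 0.072 0.044 -1"}}

```text
time: 1.7
eef_pos: [0.6455, -0.1202, 0.1996]
ee_rot: [[0.215, 0.977, -0.001], [0.977, -0.215, 0.0], [-0.0, -0.001, -1.0]]
contact_force: [0.2, -0.9, -0.7]
opening: 0.0945
grip_force: 0.0
```

```bash
python3 go.py .646 -.117 .07 85; python3 - <<'E'
from h import *
from plant import cams
c=cams.capture('wrist');cv2.imwrite('pics/w1.png',c['img'][:,:,::-1]);pickle.dump(c,open('w1.pkl','wb'))
print(proj(c,[[.646,-.117,.072],[.646,-.117,0]]))
E
```

```text
t 1.7 pos [ 0.6455 -0.1202  0.1996] psi 77.6 shares [ 6.500e-03 -1.000e-04  2.592e-01] yaw -0.259 F [ 0.2 -0.9 -0.7] open 0.0945
[[323.64398982 227.22319798]
 [323.45843511 207.96291973]]
```

View pics/w1.png

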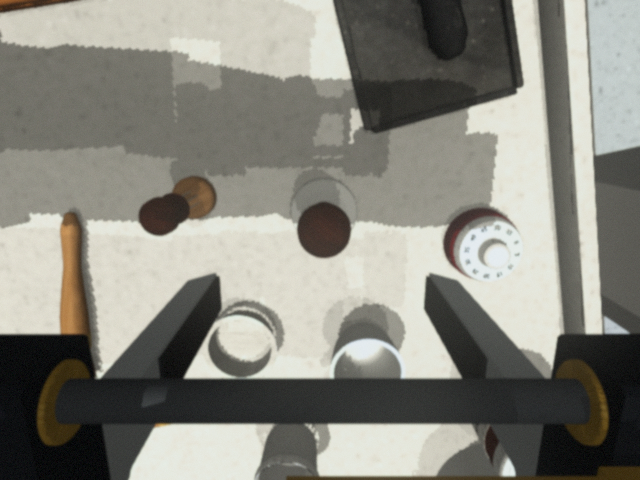

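The bulb is at (324,230) and I predicted (324,227), so the position is good. Descending to grasp.

Call:
{"api": "servo_tool", "payload": {"plan": "0.003 0 0.05 -0.1; 0.006 0 0.12 -0.2; 0.006 0 0.19 -0.26; 0.006 0 0.235 -0.26; 0.006 0 0.254 -0.26; 0.006 0 0.259 -0.26; 0.006 0 0.259 -0.26; 0.006 0 0.259 -0.26"}}

```text
time: 2.55
eef_pos: [0.6465, -0.1178, 0.0725]
ee_rot: [[0.089, 0.996, 0.002], [0.996, -0.089, -0.001], [-0.0, 0.002, -1.0]]
contact_force: [0.1, 0.3, 0.9]
opening: 0.0942
grip_force: 0.0
```

Call:
{"api": "servo_tool", "payload": {"plan": "0 0 0 0; 0 0 0 0; 0 0 0 0; 0 0 0 0; 0 0 0 0; 0 0 0 0; 0 0 0 0; 0 0 0 0", "fingers": 1, "force": 25}}

```text
time: 3.35
eef_pos: [0.6461, -0.1174, 0.071]
ee_rot: [[0.089, 0.996, 0.001], [0.996, -0.089, -0.0], [-0.0, 0.001, -1.0]]
contact_force: [0.7, 0.1, -0.3]
opening: 0.0374
grip_force: 25.0
```

Call:
{"api": "servo_tool", "payload": {"plan": "0 0 -0.01 0; 0 0 -0.03 0; 0 0 -0.07 0; 0 0 -0.12 0; 0 0 -0.17 0; 0 0 -0.2 0; 0 0 -0.21 0; 0 0 -0.21 0"}}

```text
time: 4.15
eef_pos: [0.6459, -0.1174, 0.176]
ee_rot: [[0.089, 0.996, 0.0], [0.996, -0.089, -0.0], [-0.0, 0.0, -1.0]]
contact_force: [-0.0, 0.2, -5.2]
opening: 0.0371
grip_force: 25.0
```

```bash
python3 go.py .530 .2355 .175 85
```

```text
t 4.15 pos [ 0.6459 -0.1174  0.176 ] psi 84.9 shares [ 0.6824 -0.2935  0.0019] yaw -0.003 F [-0.   0.2 -5.2] open 0.0371
```

Call:
{"api": "servo_tool", "payload": {"plan": "0.04 -0.017 0 0; 0.12 -0.052 0 0; 0.21 -0.09 0 0; 0.3 -0.129 0 0; 0.39 -0.168 0 0; 0.48 -0.206 0 0; 0.56 -0.24 0 0; 0.61 -0.262 0 0"}}

```text
time: 4.95
eef_pos: [0.5408, 0.2006, 0.1746]
ee_rot: [[0.087, 0.996, -0.002], [0.996, -0.087, -0.0], [-0.0, -0.002, -1.0]]
contact_force: [0.7, -0.1, -4.9]
opening: 0.0372
grip_force: 25.0
```

```bash
python3 go.py .530 .2355 .14 85; python3 - <<'E'
from h import *
from plant import cams
c=cams.capture('wrist');cv2.imwrite('pics/w2.png',c['img'][:,:,::-1]);pickle.dump(c,open('w2.pkl','wb'))
print(proj(c,[[.530,.2355,.03],[.523,.14,.03],[.539,.333,.03],[.53,.2355,0.]]))
E
```

```text
t 4.95 pos [0.5408 0.2006 0.1746] psi 85.0 shares [ 0.0676 -0.0275  0.0692] yaw 0.0 F [ 0.7 -0.1 -4.9] open 0.0372
[[305.4624315  181.51162036]
 [308.37153078 301.98039917]
 [304.69400094  36.51655346]
 [306.98924839 176.65463617]]
```

View pics/w2.png

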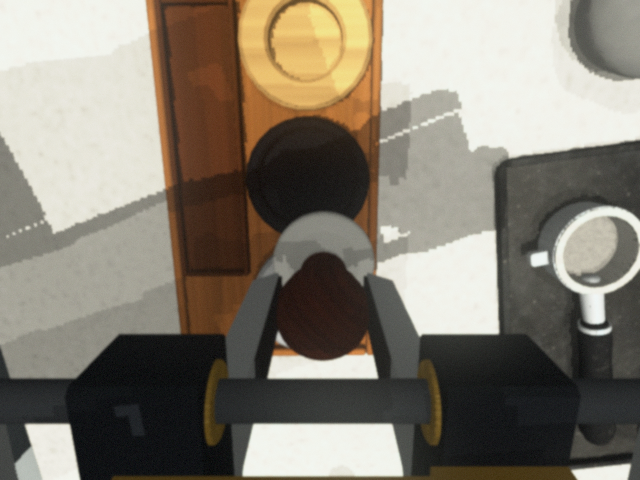

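The tamper hangs straight in the grip. The black holder's centre is near (308,178), within about 2 mm of the prediction, and the pale holder is near (306,42).

Call:
{"api": "servo_tool", "payload": {"plan": "0.025 -0.008 0 0; 0.05 -0.018 0 0; 0.065 -0.024 0 0; 0.069 -0.025 0.02 0; 0.069 -0.025 0.06 0; 0.069 -0.025 0.08 0; 0.069 -0.025 0.09 0; 0.069 -0.025 0.09 0"}}

```text
time: 5.8
eef_pos: [0.5331, 0.2332, 0.1303]
ee_rot: [[0.089, 0.996, -0.001], [0.996, -0.089, -0.0], [-0.0, -0.001, -1.0]]
contact_force: [-0.1, 0.5, -4.6]
opening: 0.0375
grip_force: 25.0
```

```bash
python3 go.py .532 .237 .09 85; python3 - <<'E'
from h import *
from plant import cams
c=cams.capture('wrist');d=cams.capture('scene');cv2.imwrite('pics/w3.png',np.hstack([cv2.resize(c['img'][:,:,::-1],(400,300)),cv2.resize(d['img'][:,:,::-1][120:360,150:470],(400,300))]))
E
```

```text
t 5.8 pos [0.5331 0.2332 0.1303] psi 84.9 shares [ 0.0075 -0.0028  0.0807] yaw -0.004 F [-0.1  0.5 -4.6] open 0.0375
```

View pics/w3.png

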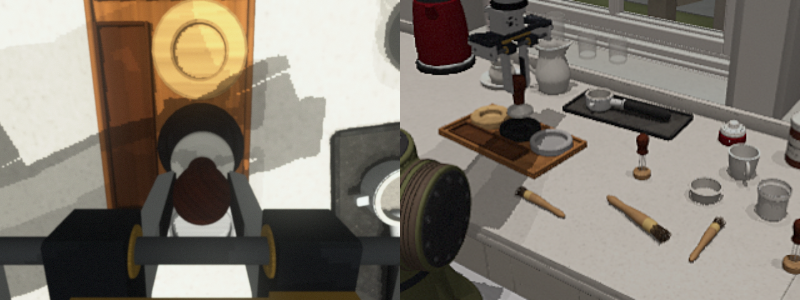

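Tamper and holder are aligned to within a few mm. Lowering gently.

Call:
{"api": "servo_tool", "payload": {"plan": "0.004 -0.001 0.02 0; 0.007 -0.002 0.04 0; 0.007 -0.002 0.055 0; 0.007 -0.002 0.065 0; 0.007 -0.002 0.071 0; 0.007 -0.002 0.075 0; 0.007 -0.002 0.077 0; 0.007 -0.002 0.077 0"}}

```text
time: 6.7
eef_pos: [0.5325, 0.2371, 0.0925]
ee_rot: [[0.089, 0.996, 0.0], [0.996, -0.089, 0.0], [0.0, 0.0, -1.0]]
contact_force: [0.7, -0.2, -4.7]
opening: 0.0373
grip_force: 25.0
```

Call:
{"api": "servo_tool", "payload": {"plan": "0 0 0.001 0; 0 0 0.002 0; 0 0 0.003 0; 0 0 0.004 0; 0 0 0.005 0; 0 0 0.006 0; 0 0 0.007 0; 0 0 0.008 0"}}

```text
time: 7.5
eef_pos: [0.5325, 0.2371, 0.0884]
ee_rot: [[0.089, 0.996, 0.0], [0.996, -0.089, 0.0], [0.0, 0.0, -1.0]]
contact_force: [0.9, 0.1, -4.5]
opening: 0.0373
grip_force: 25.0
```

Call:
{"api": "servo_tool", "payload": {"plan": "0 0 0.001 0; 0 0 0.002 0; 0 0 0.003 0; 0 0 0.004 0; 0 0 0.005 0; 0 0 0.006 0; 0 0 0.007 0; 0 0 0.008 0"}}

```text
time: 8.3
eef_pos: [0.5324, 0.2371, 0.0844]
ee_rot: [[0.089, 0.996, -0.0], [0.996, -0.089, -0.0], [-0.0, -0.0, -1.0]]
contact_force: [0.4, -0.6, -5.3]
opening: 0.0372
grip_force: 25.0
```

Call:
{"api": "servo_tool", "payload": {"plan": "0 0 0.001 0; 0 0 0.002 0; 0 0 0.003 0; 0 0 0.004 0; 0 0 0.004 0; 0 0 0.004 0; 0 0 0.004 0; 0 0 0.004 0"}}

```text
time: 9.1
eef_pos: [0.533, 0.2373, 0.0837]
ee_rot: [[0.089, 0.996, 0.002], [0.996, -0.089, 0.001], [0.001, 0.002, -1.0]]
contact_force: [-1.4, -0.1, 8.7]
opening: 0.0372
grip_force: 25.0
```

Contact: the well floor is at z≈0.013, so the tray is about 7 mm thick. Releasing, then on to the dosing cup.

Call:
{"api": "servo_tool", "payload": {"plan": "0 0 -0.001 0; 0 0 -0.001 0; 0 0 -0.001 0; 0 0 -0.001 0; 0 0 -0.001 0; 0 0 -0.04 0; 0 0 -0.12 0; 0 0 -0.2 0", "fingers": 0}}

```text
time: 9.9
eef_pos: [0.5321, 0.237, 0.1832]
ee_rot: [[0.089, 0.996, -0.001], [0.996, -0.089, -0.001], [-0.001, -0.001, -1.0]]
contact_force: [1.1, -0.4, -0.3]
opening: 0.0937
grip_force: 0.0
```

```bash
python3 go.py .559 -.339 .18 65; python3 - <<'E'
from h import *
from plant import cams
c=cams.capture('top');cv2.imwrite('pics/t2.png',cv2.resize(c['img'][130:320,165:515,::-1],None,fx=2.28,fy=2.28))
E
```

```text
t 9.9 pos [0.5321 0.237  0.1832] psi 84.9 shares [-1.1426  0.156   0.007 ] yaw 0.695 F [ 1.1 -0.4 -0.3] open 0.0937
```

Call:
{"api": "servo_tool", "payload": {"plan": "-0.06 0.008 0 0; -0.16 0.022 0 0; -0.26 0.036 0 0; -0.36 0.05 0 0; -0.46 0.063 0 0; -0.56 0.077 0 0; -0.66 0.091 0 0; -0.76 0.104 0 0"}}

```text
time: 10.75
eef_pos: [0.5501, -0.1448, 0.1824]
ee_rot: [[0.089, 0.996, 0.0], [0.996, -0.089, -0.0], [-0.0, 0.0, -1.0]]
contact_force: [1.2, 0.1, -0.4]
opening: 0.0941
grip_force: 0.0
```

Call:
{"api": "servo_tool", "payload": {"plan": "-0.1 0.013 0 0; -0.19 0.025 0 0; -0.27 0.036 0 0; -0.34 0.045 0 0; -0.37 0.05 0 0; -0.38 0.052 0 0; -0.383 0.052 0 0; -0.383 0.052 0 0"}}

```text
time: 11.55
eef_pos: [0.5595, -0.3346, 0.1825]
ee_rot: [[0.088, 0.996, -0.0], [0.996, -0.088, 0.0], [0.0, -0.0, -1.0]]
contact_force: [-0.1, -1.0, 0.4]
opening: 0.0941
grip_force: 0.0
```

```bash
python3 go.py .559 -.339 .044 85; python3 - <<'E'
from h import *
from plant import cams
c=cams.capture('wrist');cv2.imwrite('pics/w4.png',c['img'][:,:,::-1])
print(proj(c,[[.559,-.339,.06],[.559,-.339,0]]))
E
```

```text
t 11.55 pos [ 0.5595 -0.3346  0.1825] psi 85.0 shares [-0.0089 -0.0003  0.277 ] yaw -0.001 F [-0.1 -1.   0.4] open 0.0941
[[323.64993929 239.66338198]
 [323.41114287 220.92274424]]
```

View pics/w4.png

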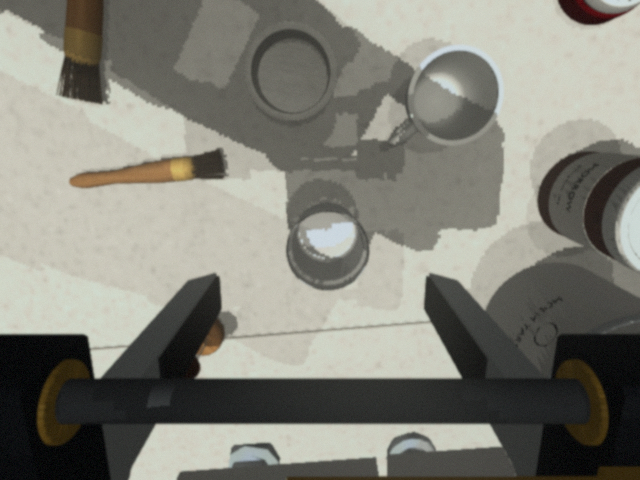

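View pics/t2.png

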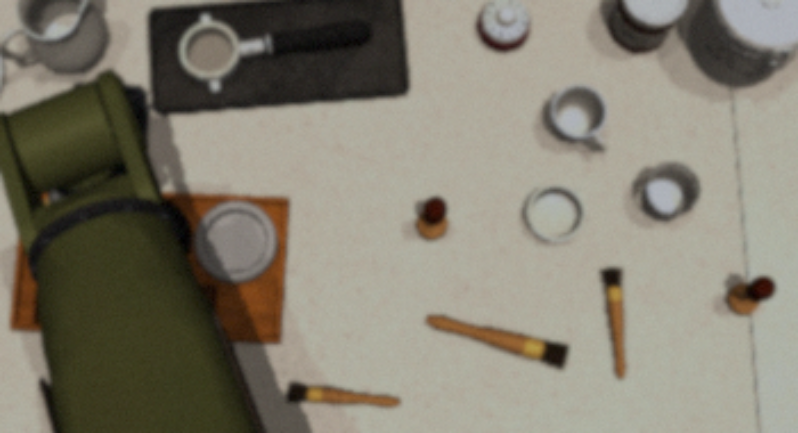

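The dosing cup's rim centre is near (328,248) and I predicted (324,240), so I'll correct by about +3 mm in x and -6 mm in y.

Call:
{"api": "servo_tool", "payload": {"plan": "-0.008 0.004 0.04 0; -0.016 0.007 0.1 0; -0.021 0.007 0.17 0; -0.021 0.007 0.23 0; -0.021 0.007 0.262 0; -0.021 0.007 0.274 0; -0.021 0.007 0.277 0; -0.021 0.007 0.277 0"}}

```text
time: 12.4
eef_pos: [0.5624, -0.3467, 0.0454]
ee_rot: [[0.089, 0.996, 0.002], [0.996, -0.089, -0.001], [-0.001, 0.002, -1.0]]
contact_force: [0.8, -0.0, 1.1]
opening: 0.0939
grip_force: 0.0
```

Call:
{"api": "servo_tool", "payload": {"plan": "0 0 0 0; 0 0 0 0; 0 0 0 0; 0 0 0 0; 0 0 0 0; 0 0 0 0; 0 0 0 0; 0 0 0 0", "fingers": 1, "force": 15}}

```text
time: 13.2
eef_pos: [0.5619, -0.3466, 0.0441]
ee_rot: [[0.089, 0.996, 0.0], [0.996, -0.089, -0.0], [-0.0, 0.0, -1.0]]
contact_force: [0.2, -0.4, 0.9]
opening: 0.0589
grip_force: 15.0
```

Call:
{"api": "servo_tool", "payload": {"plan": "0 0 -0.01 0; 0 0 -0.03 0; 0 0 -0.08 0; 0 0 -0.14 0; 0 0 -0.19 0; 0 0 -0.22 0; 0 0 -0.24 0; 0 0 -0.24 0"}}

```text
time: 14.0
eef_pos: [0.562, -0.3467, 0.1649]
ee_rot: [[0.089, 0.996, 0.001], [0.996, -0.089, -0.001], [-0.001, 0.001, -1.0]]
contact_force: [0.6, -0.9, -1.4]
opening: 0.0587
grip_force: 15.0
```

```bash
python3 go.py .524 .140 .165 85; python3 - <<'E'
from h import *
from plant import cams
c=cams.capture('wrist');cv2.imwrite('pics/w5.png',c['img'][:,:,::-1])
E
```

```text
t 14.0 pos [ 0.562  -0.3467  0.1649] psi 84.9 shares [ 0.9628 -0.1622 -0.001 ] yaw -0.003 F [ 0.6 -0.9 -1.4] open 0.0587
```

View pics/w5.png

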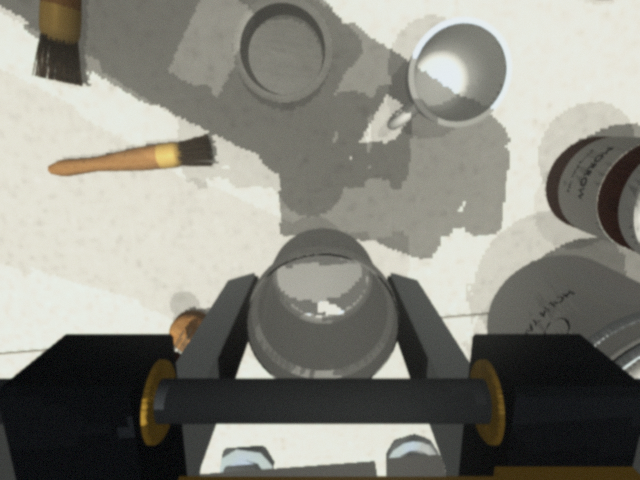

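The cup is held upright at 58.7 mm. Carrying it over the needle tool with clearance.

Call:
{"api": "servo_tool", "payload": {"plan": "0.04 -0.007 -0.02 0; 0.11 -0.018 -0.04 0; 0.2 -0.034 -0.04 0; 0.29 -0.049 -0.04 0; 0.38 -0.064 -0.04 0; 0.47 -0.079 -0.04 0; 0.56 -0.094 -0.04 0; 0.65 -0.11 -0.04 0"}}

```text
time: 14.85
eef_pos: [0.535, -0.0162, 0.1826]
ee_rot: [[0.089, 0.996, -0.002], [0.996, -0.089, 0.0], [0.0, -0.002, -1.0]]
contact_force: [-0.2, -0.6, -2.3]
opening: 0.0589
grip_force: 15.0
```

```bash
python3 go.py .525 .140 .185 85
```

```text
t 14.85 pos [ 0.535  -0.0162  0.1826] psi 84.9 shares [ 0.3094 -0.0477 -0.0046] yaw -0.004 F [-0.2 -0.6 -2.3] open 0.0589
```

Call:
{"api": "servo_tool", "payload": {"plan": "0.08 -0.012 0 0; 0.16 -0.025 0 0; 0.23 -0.035 0 0; 0.28 -0.043 0 0; 0.3 -0.047 0 0; 0.311 -0.048 0 0; 0.311 -0.048 0 0; 0.311 -0.048 0 0"}}

```text
time: 15.65
eef_pos: [0.5259, 0.1381, 0.1837]
ee_rot: [[0.09, 0.996, -0.0], [0.996, -0.09, -0.0], [-0.0, -0.0, -1.0]]
contact_force: [-0.0, 0.5, -0.1]
opening: 0.0587
grip_force: 15.0
```

```bash
python3 go.py .525 .140 .065 85; python3 - <<'E'
from h import *
from plant import cams
c=cams.capture('wrist');cv2.imwrite('pics/w6.png',c['img'][:,:,::-1])
print(proj(c,[[.524,.14,.027],[.532,.237,.027],[.524,.14,.14]]))
E
```

```text
t 15.65 pos [0.5259 0.1381 0.1837] psi 84.9 shares [ 0.0037 -0.002   0.2374] yaw -0.005 F [-0.   0.5 -0.1] open 0.0587
[[321.11150295 220.47447747]
 [320.01297365  89.19645782]
 [320.48318449 268.25931998]]
```

View pics/w6.png

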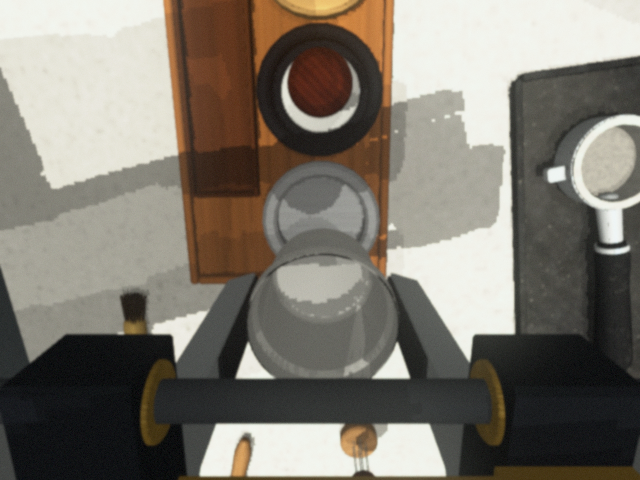

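The tamper is seated, and the steel holder is centred at (321,219) as predicted. Lowering the cup.

Call:
{"api": "servo_tool", "payload": {"plan": "0.002 -0.001 0.04 0; 0.004 -0.002 0.1 0; 0.004 -0.002 0.16 0; 0.004 -0.002 0.2 0; 0.004 -0.002 0.225 0; 0.004 -0.002 0.237 0; 0.004 -0.002 0.242 0; 0.004 -0.002 0.245 0"}}

```text
time: 16.5
eef_pos: [0.5255, 0.1411, 0.0621]
ee_rot: [[0.089, 0.996, 0.001], [0.996, -0.089, 0.0], [0.0, 0.001, -1.0]]
contact_force: [-0.1, 0.2, -1.2]
opening: 0.0586
grip_force: 15.0
```

Call:
{"api": "servo_tool", "payload": {"plan": "0 0 0.002 0; 0 0 0.004 0; 0 0 0.006 0; 0 0 0.007 0; 0 0 0.008 0; 0 0 0.008 0; 0 0 0.008 0; 0 0 0.008 0"}}

```text
time: 17.3
eef_pos: [0.525, 0.1412, 0.0575]
ee_rot: [[0.089, 0.996, 0.0], [0.996, -0.089, 0.0], [0.0, 0.0, -1.0]]
contact_force: [0.2, 0.0, -0.9]
opening: 0.0589
grip_force: 15.0
```

Call:
{"api": "servo_tool", "payload": {"plan": "0 0 0.001 0; 0 0 0.001 0; 0 0 0.001 0; 0 0 0.001 0; 0 0 0.001 0; 0 0 -0.04 0; 0 0 -0.12 0; 0 0 -0.2 0", "fingers": 0}}

```text
time: 18.1
eef_pos: [0.5246, 0.1411, 0.1584]
ee_rot: [[0.089, 0.996, -0.001], [0.996, -0.089, -0.0], [-0.0, -0.001, -1.0]]
contact_force: [0.3, 0.6, 1.1]
opening: 0.094
grip_force: 0.0
```

```bash
python3 go.py .540 -.080 .17 85
```

```text
t 18.1 pos [0.5246 0.1411 0.1584] psi 84.9 shares [-0.4376  0.07   -0.0232] yaw -0.003 F [0.3 0.6 1.1] open 0.094
```

Call:
{"api": "servo_tool", "payload": {"plan": "-0.06 0.01 -0.02 0; -0.15 0.024 -0.024 0; -0.24 0.038 -0.024 0; -0.32 0.051 -0.024 0; -0.39 0.062 -0.024 0; -0.425 0.068 -0.024 0; -0.437 0.07 -0.024 0; -0.437 0.07 -0.024 0"}}

```text
time: 18.9
eef_pos: [0.5404, -0.0798, 0.1694]
ee_rot: [[0.09, 0.996, -0.0], [0.996, -0.09, 0.0], [0.0, -0.0, -1.0]]
contact_force: [0.5, -0.4, -0.2]
opening: 0.0938
grip_force: 0.0
```

```bash
python3 go.py .540 -.080 .078 85; python3 - <<'E'
from h import *
from plant import cams
c=cams.capture('wrist');cv2.imwrite('pics/w7.png',c['img'][:,:,::-1])
print(proj(c,[[.540,-.080,.083],[.540,-.080,0]]))
E
```

```text
t 18.9 pos [ 0.5404 -0.0798  0.1694] psi 84.8 shares [-0.0004 -0.0007  0.1827] yaw -0.005 F [ 0.5 -0.4 -0.2] open 0.0938
[[323.49372526 248.5265433 ]
 [323.20121963 219.44730433]]
```

View pics/w7.png

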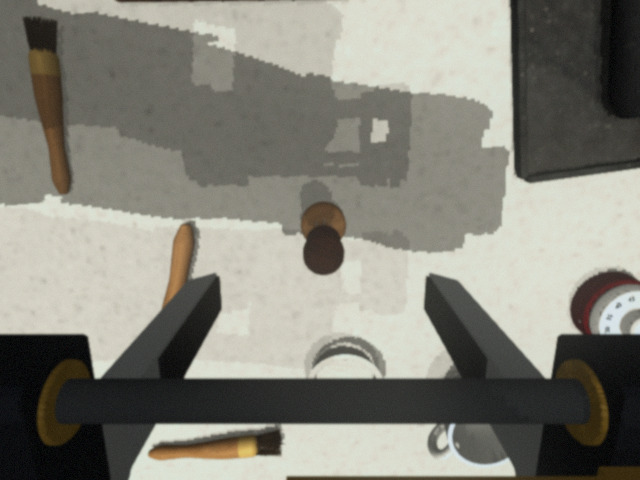

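The needle knob is at (324,250), matching the prediction of (323,248.5). Grasping it.

Call:
{"api": "servo_tool", "payload": {"plan": "0 0 0.04 0; 0 0 0.1 0; 0 0 0.15 0; 0 0 0.175 0; 0 0 0.182 0; 0 0 0.182 0; 0 0 0.182 0; 0 0 0.182 0"}}

```text
time: 19.75
eef_pos: [0.5409, -0.0796, 0.0795]
ee_rot: [[0.089, 0.996, 0.002], [0.996, -0.089, -0.0], [-0.0, 0.002, -1.0]]
contact_force: [-0.1, -0.0, -0.0]
opening: 0.0938
grip_force: 0.0
```

Call:
{"api": "servo_tool", "payload": {"plan": "0 0 0 0; 0 0 0 0; 0 0 0 0; 0 0 0 0; 0 0 0 0; 0 0 0 0; 0 0 0 0; 0 0 0 0", "fingers": 1, "force": 12}}

```text
time: 20.55
eef_pos: [0.5404, -0.0796, 0.0784]
ee_rot: [[0.089, 0.996, -0.0], [0.996, -0.089, -0.0], [-0.0, -0.0, -1.0]]
contact_force: [0.4, 1.3, 0.5]
opening: 0.0333
grip_force: 0.0
```

Call:
{"api": "servo_tool", "payload": {"plan": "0 0 -0.01 0; 0 0 -0.03 0; 0 0 -0.08 0; 0 0 -0.14 0; 0 0 -0.2 0; 0 0 -0.25 0; 0 0 -0.28 0; 0 0 -0.28 0"}}

```text
time: 21.35
eef_pos: [0.5411, -0.0797, 0.2213]
ee_rot: [[0.089, 0.996, 0.004], [0.996, -0.089, -0.001], [-0.001, 0.004, -1.0]]
contact_force: [0.5, 0.3, -0.4]
opening: 0.0273
grip_force: 11.9
```

```bash
python3 go.py .540 .332 .218 85
```

```text
t 21.35 pos [ 0.5411 -0.0797  0.2213] psi 84.9 shares [ 0.82   -0.0754  0.0058] yaw -0.003 F [ 0.5  0.3 -0.4] open 0.0273
```

Call:
{"api": "servo_tool", "payload": {"plan": "0.04 -0.004 0 0; 0.11 -0.01 0 0; 0.2 -0.018 0 0; 0.29 -0.027 0 0; 0.38 -0.035 0 0; 0.47 -0.043 0 0; 0.56 -0.052 0 0; 0.65 -0.06 0 0"}}

```text
time: 22.15
eef_pos: [0.5388, 0.2485, 0.2177]
ee_rot: [[0.089, 0.996, -0.001], [0.996, -0.089, -0.0], [-0.001, -0.001, -1.0]]
contact_force: [0.3, -0.2, 0.1]
opening: 0.0275
grip_force: 11.9
```

Call:
{"api": "servo_tool", "payload": {"plan": "0.06 -0.005 0 0; 0.11 -0.01 0 0; 0.145 -0.013 0.02 0; 0.16 -0.015 0.04 0; 0.167 -0.015 0.06 0; 0.167 -0.015 0.07 0; 0.167 -0.015 0.07 0; 0.167 -0.015 0.07 0"}}

```text
time: 22.95
eef_pos: [0.5397, 0.3299, 0.1837]
ee_rot: [[0.09, 0.996, 0.0], [0.996, -0.09, 0.0], [0.0, 0.0, -1.0]]
contact_force: [-0.1, 0.2, -1.4]
opening: 0.0274
grip_force: 11.9
```

```bash
python3 go.py .540 .332 .1 85; python3 - <<'E'
from h import *
from plant import cams,sensors
s=sensors.get_state()['eef_pos']
c=cams.capture('wrist');d=cams.capture('scene')
cv2.imwrite('pics/w8.png',np.hstack([cv2.resize(c['img'][:,80:560,::-1],(480,480)),cv2.resize(d['img'][120:360,150:310,::-1],(320,480))]))
print(proj(c,[[.540,.332,.027],[.532,.237,.027],s,[s[0],s[1],s[2]-.078]]))
E
```

```text
t 22.95 pos [0.5397 0.3299 0.1837] psi 84.8 shares [0.0042 0.0002 0.1675] yaw -0.005 F [-0.1  0.2 -1.4] open 0.0274
[[323.75653973 220.0345543 ]
 [324.3007754  330.56835731]
 [324.97229107 306.4694643 ]
 [324.09903477 252.12539381]]
```

View pics/w8.png

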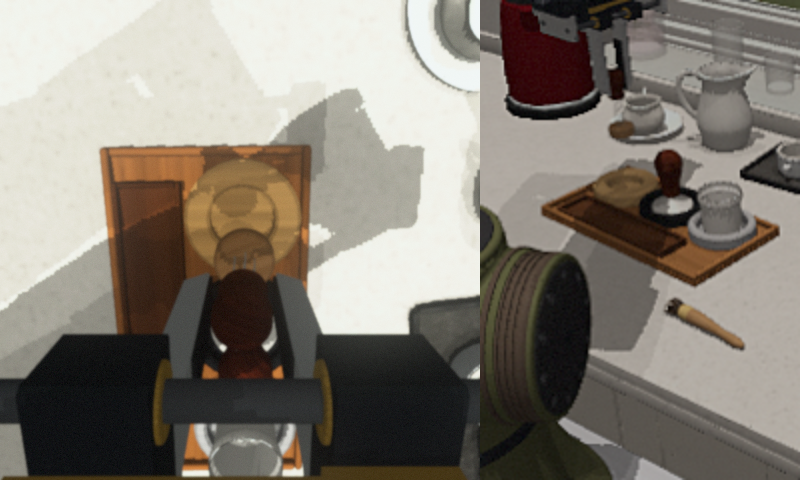

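The cup and tamper are seated. The needle foot at (243,252) hangs straight, and the pale holder's centre is near (243,214), about 3 mm further along +y. Lowering.

Call:
{"api": "servo_tool", "payload": {"plan": "0.005 0 0.03 0; 0.009 0 0.07 0; 0.009 0 0.11 0; 0.009 0 0.14 0; 0.009 0 0.155 0; 0.009 0 0.163 0; 0.009 0 0.168 0; 0.009 0 0.17 0"}}

```text
time: 23.85
eef_pos: [0.54, 0.3352, 0.0989]
ee_rot: [[0.089, 0.996, 0.001], [0.996, -0.089, 0.0], [0.0, 0.001, -1.0]]
contact_force: [0.2, 0.2, -0.7]
opening: 0.0274
grip_force: 11.9
```

Call:
{"api": "servo_tool", "payload": {"plan": "0 0 0.002 0; 0 0 0.004 0; 0 0 0.006 0; 0 0 0.007 0; 0 0 0.008 0; 0 0 0.009 0; 0 0 0.009 0; 0 0 0.009 0"}}

```text
time: 24.65
eef_pos: [0.5398, 0.3351, 0.094]
ee_rot: [[0.089, 0.996, 0.0], [0.996, -0.089, -0.0], [-0.0, 0.0, -1.0]]
contact_force: [-0.3, -0.2, 0.2]
opening: 0.0276
grip_force: 11.9
```

Call:
{"api": "servo_tool", "payload": {"plan": "0 0 0.001 0; 0 0 0.002 0; 0 0 0.003 0; 0 0 0.003 0; 0 0 0.003 0; 0 0 0.003 0; 0 0 0.003 0; 0 0 0.003 0"}}

```text
time: 25.45
eef_pos: [0.5403, 0.3353, 0.0936]
ee_rot: [[0.089, 0.996, 0.002], [0.996, -0.089, 0.001], [0.001, 0.002, -1.0]]
contact_force: [0.8, 0.6, 7.9]
opening: 0.0277
grip_force: 12.2
```

Contact at the floor height, so the foot is in the well. Releasing, then on to the brush.

Call:
{"api": "servo_tool", "payload": {"plan": "0 0 -0.001 0; 0 0 -0.001 0; 0 0 -0.001 0; 0 0 -0.001 0; 0 0 -0.001 0; 0 0 -0.04 0; 0 0 -0.12 0; 0 0 -0.2 0", "fingers": 0}}

```text
time: 26.25
eef_pos: [0.5395, 0.3349, 0.1932]
ee_rot: [[0.089, 0.996, -0.001], [0.996, -0.089, -0.001], [-0.001, -0.001, -1.0]]
contact_force: [0.9, 0.2, 0.0]
opening: 0.0881
grip_force: 0.0
```

```bash
python3 go.py .408 -.146 .17 74
```

```text
t 26.25 pos [0.5395 0.3349 0.1932] psi 84.9 shares [-0.9814 -0.1763  0.0474] yaw 0.38 F [0.9 0.2 0. ] open 0.0881
```

Call:
{"api": "servo_tool", "payload": {"plan": "-0.06 -0.011 0 0.03; -0.15 -0.027 0 0.06; -0.24 -0.043 0 0.1; -0.33 -0.06 0 0.14; -0.42 -0.075 0 0.18; -0.51 -0.092 0 0.22; -0.6 -0.108 0 0.26; -0.69 -0.124 0 0.3"}}

```text
time: 27.05
eef_pos: [0.4466, -0.0046, 0.1926]
ee_rot: [[0.237, 0.971, 0.001], [0.971, -0.237, -0.0], [0.0, 0.001, -1.0]]
contact_force: [0.1, -0.2, 0.7]
opening: 0.0942
grip_force: 0.0
```

```bash
python3 go.py .408 -.146 .17 74
```

```text
t 27.05 pos [ 0.4466 -0.0046  0.1926] psi 76.3 shares [-0.2931 -0.0078  0.0453] yaw 0.079 F [ 0.1 -0.2  0.7] open 0.0942
```

Call:
{"api": "servo_tool", "payload": {"plan": "-0.08 -0.002 0.01 0.03; -0.15 -0.004 0.02 0.06; -0.22 -0.006 0.035 0.079; -0.27 -0.007 0.045 0.079; -0.29 -0.008 0.045 0.079; -0.293 -0.008 0.045 0.079; -0.293 -0.008 0.045 0.079; -0.293 -0.008 0.045 0.079"}}

```text
time: 27.85
eef_pos: [0.4092, -0.1436, 0.1702]
ee_rot: [[0.274, 0.962, 0.0], [0.962, -0.274, -0.0], [0.0, 0.0, -1.0]]
contact_force: [0.3, -0.1, -0.1]
opening: 0.0943
grip_force: 0.0
```

```bash
python3 go.py .408 -.146 .021 74; python3 - <<'E'
from h import *
from plant import cams
c=cams.capture('wrist');pickle.dump(c,open('w9.pkl','wb'));cv2.imwrite('pics/w9.png',c['img'][:,:,::-1])
im=c['img'];hsv=cv2.cvtColor(im,cv2.COLOR_RGB2HSV)
m=((hsv[:,:,1]>95)).astype(np.uint8);m[330:]=0
n,l,s,ce=cv2.connectedComponentsWithStats(m)
for i in range(1,n):
    if s[i,4]>300:
        r=cv2.minAreaRect(np.argwhere(l==i)[:,::-1].astype(np.float32));q=at(c,cv2.boxPoints(r),.012);a,b=q[1]-q[0],q[2]-q[1];L=a if np.hypot(*a[:2])>np.hypot(*b[:2]) else b
        print(s[i],at(c,r[0],.012)[0].round(4),np.linalg.norm(a).round(3),np.linalg.norm(b).round(3),np.degrees(np.arctan2(L[1],L[0])).round(1)%180)
print(proj(c,[[.408,-.146,.012]]))
E
```

```text
t 27.85 pos [ 0.4092 -0.1436  0.1702] psi 74.1 shares [-0.0053 -0.001   0.2983] yaw 0.004 F [ 0.3 -0.1 -0.1] open 0.0943
[ 156    0   44  115 1971] [0.3452 0.001  0.012 ] 0.017 0.079 84.9
[ 308  125   28  174 3611] [ 0.41   -0.1351  0.012 ] 0.02 0.138 74.6
[[322.82356429 225.26163355]]
```

View pics/w9.png

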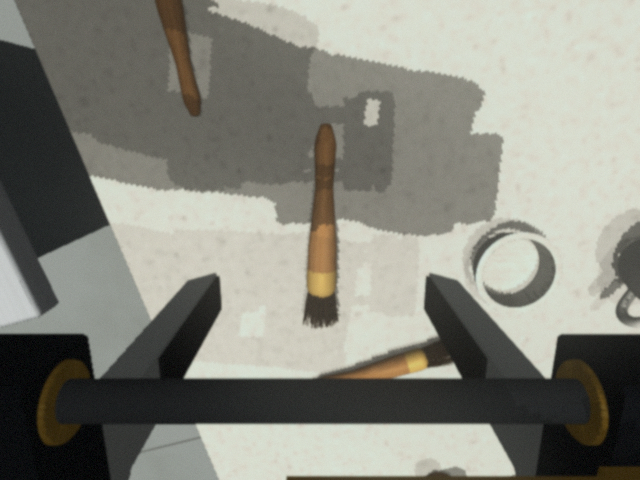

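The brush runs from (326,124) to (320,328), middle (323,226), at 74.5°. I'll grip it about 14 mm toward the handle end so the gripper body clears the needle tool at the tray.

Call:
{"api": "servo_tool", "payload": {"plan": "0.01 0 0.04 0; 0.02 0 0.1 0; 0.02 0 0.17 0; 0.02 0 0.23 0; 0.02 0 0.27 0; 0.02 0 0.288 0; 0.02 0 0.295 0; 0.02 0 0.297 0"}}

```text
time: 28.7
eef_pos: [0.4119, -0.1347, 0.0219]
ee_rot: [[0.275, 0.962, 0.001], [0.962, -0.275, -0.0], [-0.0, 0.001, -1.0]]
contact_force: [-0.2, -0.7, -0.4]
opening: 0.0937
grip_force: 0.0
```

Call:
{"api": "servo_tool", "payload": {"plan": "0 0 0 0; 0 0 0 0; 0 0 0 0; 0 0 0 0; 0 0 0 0; 0 0 0 0; 0 0 0 0; 0 0 0 0", "fingers": 1, "force": 15}}

```text
time: 29.5
eef_pos: [0.4115, -0.1348, 0.0214]
ee_rot: [[0.275, 0.961, -0.0], [0.961, -0.275, 0.0], [0.0, -0.0, -1.0]]
contact_force: [-1.4, 0.9, 0.7]
opening: 0.0336
grip_force: 0.0
```

Call:
{"api": "servo_tool", "payload": {"plan": "0 0 0 0; 0 0 0 0; 0 0 0 0; 0 0 0 0; 0 0 0 0; 0 0 -0.01 0; 0 0 -0.02 0; 0 0 -0.03 0"}}

```text
time: 30.3
eef_pos: [0.4117, -0.1349, 0.037]
ee_rot: [[0.275, 0.961, 0.0], [0.961, -0.275, -0.0], [-0.0, 0.0, -1.0]]
contact_force: [-0.1, -0.3, -1.0]
opening: 0.0188
grip_force: 14.9
```

Call:
{"api": "servo_tool", "payload": {"plan": "0 0 -0.04 0; 0 0 -0.09 0; 0 0 -0.15 0; 0 0 -0.21 0; 0 0 -0.25 0; 0 0 -0.27 0; 0 0 -0.27 0; 0 0 -0.27 0"}}

```text
time: 31.1
eef_pos: [0.4112, -0.1347, 0.1706]
ee_rot: [[0.275, 0.961, -0.001], [0.961, -0.275, 0.0], [0.0, -0.001, -1.0]]
contact_force: [0.4, -0.7, -0.2]
opening: 0.0185
grip_force: 14.9
```

```bash
python3 go.py .460 .279 .165 85.3
```

```text
t 31.1 pos [ 0.4112 -0.1347  0.1706] psi 74.0 shares [ 0.8223 -0.1336  0.0115] yaw -0.393 F [ 0.4 -0.7 -0.2] open 0.0185
```

Call:
{"api": "servo_tool", "payload": {"plan": "0.04 -0.006 0 -0.04; 0.11 -0.018 0 -0.1; 0.2 -0.032 0 -0.16; 0.29 -0.047 0 -0.22; 0.38 -0.062 0 -0.28; 0.47 -0.076 0 -0.34; 0.56 -0.091 0 -0.393; 0.65 -0.106 0 -0.393"}}

```text
time: 31.9
eef_pos: [0.4493, 0.1941, 0.1701]
ee_rot: [[0.081, 0.997, -0.002], [0.997, -0.081, -0.001], [-0.001, -0.002, -1.0]]
contact_force: [1.6, -0.7, -1.0]
opening: 0.019
grip_force: 14.9
```

```bash
python3 go.py .459 .279 .165 85.3; python3 - <<'E'
from h import *
from plant import cams
c=cams.capture('wrist');pickle.dump(c,open('w10.pkl','wb'))
hsv=cv2.cvtColor(c['img'],cv2.COLOR_RGB2HSV)
# trough wall edges along image rows: saturation/value profile at z=.019
a=np.radians(85.3);L=np.array([np.cos(a),np.sin(a)]);N=np.array([L[1],-L[0]])
g=cv2.cvtColor(c['img'],cv2.COLOR_RGB2GRAY)
for t in(0.01,.04,.07):
    o=np.array([.459,.2648])+t*L
    xs=np.arange(-.04,.041,.004);P=np.c_[o+xs[:,None]*N,np.full(len(xs),.019)]
    uv=proj(c,P);print(t,uv[[0,-1]].round(0).tolist(),[int(g[int(v),int(u)]) if 0<=u<640 and 0<=v<480 else -1 for u,v in uv])
E
```

```text
t 31.9 pos [0.4493 0.1941 0.1701] psi 85.4 shares [0.1709 0.0056 0.01  ] yaw 0.002 F [ 1.6 -0.7 -1. ] open 0.019
0.01 [[274.0, 114.0], [385.0, 115.0]] [224, 158, 122, 73, 55, 76, 73, 65, 66, 64, 64, 64, 64, 64, 59, 54, 59, 125, 116, 75, 62]
0.04 [[273.0, 70.0], [387.0, 70.0]] [226, 151, 124, 78, 56, 77, 69, 71, 70, 67, 70, 76, 81, 73, 73, 58, 72, 139, 138, 131, 116]
0.07 [[272.0, 23.0], [389.0, 23.0]] [223, 143, 123, 78, 61, 77, 69, 75, 71, 74, 79, 78, 79, 78, 74, 67, 72, 103, 185, 213, 213]
```

Call:
{"api": "servo_tool", "payload": {"plan": "0.05 0.001 0 0; 0.1 0.002 0 0; 0.14 0.003 0.01 0; 0.16 0.003 0.03 0; 0.17 0.003 0.06 0; 0.171 0.003 0.09 0; 0.171 0.003 0.11 0; 0.171 0.003 0.11 0"}}

```text
time: 32.75
eef_pos: [0.4577, 0.2764, 0.1144]
ee_rot: [[0.083, 0.997, -0.003], [0.997, -0.083, -0.002], [-0.002, -0.003, -1.0]]
contact_force: [-0.4, 0.1, -0.1]
opening: 0.019
grip_force: 14.9
```

```bash
python3 go.py .458 .279 .036 85.3; python3 - <<'E'
from h import *
from plant import cams
c=cams.capture('wrist');d=cams.capture('top')
cv2.imwrite('pics/w11.png',np.hstack([cv2.resize(c['img'][:,80:560,::-1],(480,480)),cv2.resize(d['img'][190:310,150:230,::-1],(320,480))]))
E
```

```text
t 32.75 pos [0.4577 0.2764 0.1144] psi 85.3 shares [0.0056 0.0006 0.1567] yaw -0.001 F [-0.4  0.1 -0.1] open 0.019
```

View pics/w11.png

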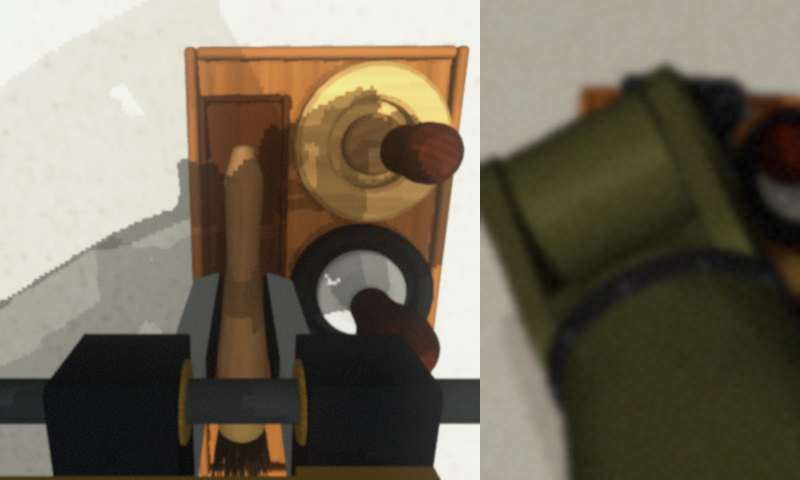

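The needle foot sits in its well. The brush is aligned along the trough: it lies at column 243 and the trough spans columns 205–290. Lowering to a few mm above the trough floor.

Call:
{"api": "servo_tool", "payload": {"plan": "0.003 0 0.03 0; 0.005 0 0.07 0; 0.005 0 0.1 0; 0.005 0 0.125 0; 0.005 0 0.14 0; 0.005 0 0.148 0; 0.005 0 0.152 0; 0.005 0 0.152 0"}}

```text
time: 33.65
eef_pos: [0.4588, 0.2799, 0.0407]
ee_rot: [[0.082, 0.997, 0.0], [0.997, -0.082, 0.0], [0.0, 0.0, -1.0]]
contact_force: [0.1, 0.1, -0.8]
opening: 0.0187
grip_force: 14.9
```

Call:
{"api": "servo_tool", "payload": {"plan": "0 0 0.001 0; 0 0 0.002 0; 0 0 0.003 0; 0 0 0.004 0; 0 0 0.005 0; 0 0 0.006 0; 0 0 0.007 0; 0 0 0.007 0"}}

```text
time: 34.45
eef_pos: [0.4586, 0.2798, 0.0369]
ee_rot: [[0.082, 0.997, -0.0], [0.997, -0.082, -0.0], [-0.0, -0.0, -1.0]]
contact_force: [-0.3, 0.0, -0.7]
opening: 0.019
grip_force: 14.9
```

Call:
{"api": "servo_tool", "payload": {"plan": "0 0 0.002 0; 0 0 0.002 0; 0 0 0.002 0; 0 0 0.002 0; 0 0 0 0; 0 0 -0.01 0; 0 0 -0.03 0; 0 0 -0.06 0", "fingers": 0.65}}

```text
time: 35.25
eef_pos: [0.4584, 0.2797, 0.0675]
ee_rot: [[0.082, 0.997, -0.001], [0.997, -0.082, -0.0], [-0.0, -0.001, -1.0]]
contact_force: [-0.5, -0.7, 0.0]
opening: 0.0329
grip_force: 0.0
```

Call:
{"api": "servo_tool", "payload": {"plan": "0 0 -0.06 0; 0 0 -0.14 0; 0 0 -0.22 0; -0.07 -0.02 -0.3 0; -0.15 -0.05 -0.3 0; -0.25 -0.1 -0.3 0; -0.35 -0.15 -0.3 0; -0.45 -0.18 -0.3 0"}}

```text
time: 36.05
eef_pos: [0.3544, 0.0746, 0.2176]
ee_rot: [[0.081, 0.997, 0.001], [0.997, -0.081, 0.0], [0.0, 0.001, -1.0]]
contact_force: [0.7, -1.2, 0.8]
opening: 0.0329
grip_force: 0.0
```

Call:
{"api": "servo_tool", "payload": {"plan": "-0.09 0 0 0; -0.18 0 0 0; -0.27 0 0 0; -0.36 0 0 0; -0.43 0 0 0; -0.46 0 0 0; -0.46 0 0 0; -0.46 0 0 0"}}

```text
time: 36.85
eef_pos: [0.3371, -0.1532, 0.2174]
ee_rot: [[0.083, 0.997, 0.0], [0.997, -0.083, -0.0], [-0.0, 0.0, -1.0]]
contact_force: [-0.3, -0.7, 0.1]
opening: 0.033
grip_force: 0.0
```

```bash
python3 - <<'E'
from h import *
from plant import cams,sensors
s=sensors.get_state();print(s['time'],s['eef_pos'],s['contact_force'])
o=pickle.load(open('c0.pkl','rb'))['top'];c=cams.capture('top');cv2.imwrite('pics/tf.png',c['img'][:,:,::-1])
im=c['img'];hsv=cv2.cvtColor(im,cv2.COLOR_RGB2HSV);H,S,V=[hsv[:,:,i].astype(int) for i in range(3)]
def b(m,box,z,n):
    x0,y0,x1,y1=box;k=np.zeros(m.shape,np.uint8);k[y0:y1,x0:x1]=m[y0:y1,x0:x1]
    N,l,st,ce=cv2.connectedComponentsWithStats(k);i=1+np.argmax(st[1:,4]);r=cv2.minAreaRect(np.argwhere(l==i)[:,::-1].astype(np.float32))
    q=at(c,cv2.boxPoints(r),z);print(n,st[i,4],at(c,r[0],z)[0].round(4),np.linalg.norm(q[1]-q[0]).round(3),np.linalg.norm(q[2]-q[1]).round(3),'px',np.round(r[0],1),'ends',q[:,:2].round(3).tolist())
red=((H<10)|(H>172))&(S>110)&(V<130)
b(red,(215,215,248,240),.085,'tamper')
b(red,(180,210,208,238),.096,'needle')
b((V>85),(176,253,264,275),.025,'brush handle')
# change of bystanders vs start
df=np.abs(im.astype(int)-o['img']).max(2)
for n,(x0,y0,x1,y1) in dict(espresso=(400,163,436,200),basket=(392,208,424,240),cupholder=(248,215,290,258)).items(): print(n,df[y0:y1,x0:x1].mean().round(1),(df[y0:y1,x0:x1]>40).sum())
E
```

```text
36.85 [ 0.33706636 -0.15321715  0.21735353] [-0.34918472 -0.68542853  0.09085061]
tamper 180 [0.535  0.2396 0.085 ] 0.035 0.042 px [225.3 227.6] ends [[0.546, 0.265], [0.562, 0.233], [0.524, 0.215], [0.509, 0.246]]
needle 56 [0.5383 0.3325 0.096 ] 0.02 0.023 px [187.  226.5] ends [[0.55, 0.343], [0.549, 0.323], [0.527, 0.322], [0.527, 0.342]]
brush handle 336 [0.4594 0.2798 0.025 ] 0.022 0.132 px [213.5 262.1] ends [[0.456, 0.346], [0.478, 0.345], [0.463, 0.214], [0.441, 0.216]]
espresso 3.2 0
basket 3.2 0
cupholder 15.3 257
```

The numeric check agrees. The tamper and needle knobs are over their wells. The brush spans y≈0.184–0.346, inside the trough's 0.167–0.363. The espresso cup and basket haven't moved.

```bash
python3 -c "
from plant import finish_job
print(finish_job())"
```

```text
the job is handed in; nothing more can be done
None
```

The job is handed in at about 37 s: the tamper, dosing cup, needle tool and largest brush were put in their places in that order, and the espresso cup and filter basket were left where they stood. No verdict came back; the last check was numeric, from the top camera, and for the dosing cup only a picture change at its holder.

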